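Wind a shelf board up square on a twin-screw lifting stand

TASK

Raise the wood-effect shelf board on the twin-screw lifting stand to its full height, level with the pegs on the upright panel: turn the stand's two wing knobs clockwise, alternately and in small steps, until both ends are fully up against their stops. Keep the board square on the way: neither knob should ever get more than about a quarter turn ahead of the other. Leave everything else on the table where it lies, and let go at the end.

Things in the scene. Friction and masses are not known exactly. Their poses are not given: they have to be found in the camera images.
- stand: Twin-screw lifting stand fixed to the table: grey base 70 x 300 x 25 mm, and a white upright panel 220 mm wide, 110 mm high beside the board at x = -115 mm. Origin: middle of the base's underside. x across the base, y along it, z up. Two upright 12 mm steel screws at y = +110 mm (left) and -110 mm (right), each topped by a wing knob; all the rest stays below 112 mm above the table.
- knob_left_grip (a point): Centre of the left wing knob (stand y = +110 mm), 162 mm above the table, on its vertical screw axis; it stays at this height. A black plastic bar 56 mm long, 16 mm thick, 24 mm tall (150 to 174 mm above the table), gripped across its thickness; below it only the 12 mm screw. The frame turns with the knob: x along the 56 mm wing, z up.
- knob_right_grip (a point): Centre of the right wing knob (stand y = -110 mm), 162 mm above the table, on its vertical screw axis; it stays at this height. A black plastic bar 56 mm long, 16 mm thick, 24 mm tall (150 to 174 mm above the table), gripped across its thickness; below it only the 12 mm screw. The frame turns with the knob: x along the 56 mm wing, z up.
- knob_left (a joint): Angle of the left knob in rad, growing clockwise seen from above. At 0 the wing lies along the stand's x axis. Each rad clockwise raises the nut under the left end of the carriage by 5 mm. At 3.3 is a hard stop: that end is then fully up. Starts between 0.3 and 0.9, stays where it is left, takes about 0.06 N m to turn.
- knob_right (a joint): Angle of the right knob in rad, growing clockwise seen from above. At 0 the wing lies along the stand's x axis. Each rad clockwise raises the nut under the right end of the carriage by 5 mm. At 3.3 is a hard stop: that end is then fully up. Starts between 0.3 and 0.9, stays where it is left, takes about 0.06 N m to turn.
- bar_left (a point): Point under the carriage's cross-bar at the left screw. The carriage (aluminium cross-bar 46 x 270 x 20 mm, wood-effect melamine shelf board 160 x 170 x 18 mm on it) rests loosely on the two nuts with 2 mm of sideways play. This point is 44 mm above the table with its knob at 0, 60.5 mm when fully up. z axis: the carriage's own, upright when level.
- bar_right (a point): Point under the carriage's cross-bar at the right screw. The carriage (aluminium cross-bar 46 x 270 x 20 mm, wood-effect melamine shelf board 160 x 170 x 18 mm on it) rests loosely on the two nuts with 2 mm of sideways play. This point is 44 mm above the table with its knob at 0, 60.5 mm when fully up. z axis: the carriage's own, upright when level.
- cam_lock: zinc cam lock, a 15 mm disc 12 mm tall, lying on the table close to the stand; a bystander, to be left alone.
- hex_key: steel hex key, an L of 5 mm bar, 70 x 22 mm, lying on the table close to the stand; a bystander, to be left alone.
- screwdriver: red plastic-handled screwdriver lying on the table; a bystander, to be left alone.
- mallet: grey nylon-headed mallet with wooden handle, about 255 mm long, 40 mm high, lying on the table; a bystander, to be left alone.
- parts_tray: clear acrylic parts tray 100 x 140 x 30 mm with dowels and cam locks in it; a bystander, to be left alone.
- screw_carton: small cardboard carton 70 x 50 x 40 mm; a bystander, to be left alone.
- tape_measure: black tape measure 60 x 35 x 55 mm; a bystander, to be left alone.

How it is judged:
By the outcome, as a careful person would: the job done as asked, in the order asked, and still so for the second after the job is handed in, with the robot touching nothing.
It also fails if it takes over 72 s, if anything falls off the work surface, if the arm or the gripper's body presses on something with over 40 N, if the wrist force passes 120 N, or if a joint passes its speed limit or range.

ROBOT

A 7-joint arm with a two-finger parallel gripper is mounted at the origin on the work surface. World frame = base frame: x ahead of the robot, y to its left, z up, the work surface at z = 0. Lengths are in m, angles in rad, forces in N, time in s.
With the tool pointing down it reaches from about 0.35 to 0.9 m from the base axis. Payload 8.1 kg.
Tool frame: the origin (TCP) lies on the centre line of the jaws, within the pads' length; the fingertips stand 17 mm ahead of it and the grasp point (between the pads) lies 2 mm behind it; z points along the fingers, y is the direction in which the jaws open and shut (so a half turn about z gives the same grasp; the last joint's range is limited). The gripper opens to 92 mm and grips with 3 to 60 N. Pads are 19 mm wide; open, the fingers measure 130 mm over their backs; the gripper's body (75 mm by 190 mm) begins 47 mm behind the grasp point.
Start: joints at [1.004, 0.434, 0.025, 1.573, -0.012, 1.134, -0.075], TCP at [0.28, -0.559, 0.21] pointing down, gripper open.
Joint ranges: [-2.62, 2.62], [-0.44, 2.09], [-1.27, 1.32], [0.08, 2.57], [-1.32, 4.46], [0.12, 2], [-2.74, 2.74]. Speed limits (rad/s): [2.22, 2.22, 3.01, 3.01, 3.14, 3.14, 3.14].

INTERFACE

Orientations are given as a rotation vector (axis times angle).
In Python, from cell import arm gives the robot as it stands.
- The arm moves only by the shell command python3 -m creep 'ROWS' [FORCE]. ROWS is JSON, a list that holds one entry, the list of rows, each a list of 7 numbers: the shift along the world's x, y, z in cm, then the turn, a rotation vector about the world's x, y, z in degrees, then the opening, from -1 (shut) to 1 (fully open), so that 0 is half open. In form: [[[tx, ty, tz, ax, ay, az, jaw], ...]]. A call has 1 to 5 rows; each row is the pose to reach, as a shift and turn from the pose commanded when the call began; what a row does not reach only later rows make up. A row lasts 1/10 s, in which the tool goes at most 50 mm and 8.59 degrees, less where a joint would pass 70% of its speed; a pose out of reach is approached as far as the arm can. A call with a gripper value outside its range is refused whole. The fingers move at their own pace and stop on an object; FORCE is the grip in N (left out, the last holds). Time passes only in rows, so rows that repeat a pose let the fingers close. It gives the time, the measured TCP pose, the force and the opening at its end, in the units of the state.
- arm.observe(): the state, without advancing time (a new reading comes with each control period).
- arm.get_image(name): name is "scene" or "side" or "wrist"; returns the picture (420x560x3 uint8, red, green, blue); there is no depth.
- arm.camera_model(name): a dict with "vfov" (degrees; the focal length in pixels is half the picture's height over the tangent of half this angle, whatever the lens; pixels are square), "cx", "cy" (the principal point, pixels), "k1" (the pictures are not rectified: a ray, as slopes to the right and down, at radius r is drawn at 1 + k1 r^2 times it, then the intrinsics apply), "cam_to_world" (4x4, takes a point from camera to world coordinates); the wrist camera has in their place "T_tool_cam" (4x4, takes a point from camera to tool coordinates, whose origin is the TCP and whose axes are the flange's). Camera axes: x right, y down, z forward; pixel columns grow to the right and rows downward; lengths in m; the calibration is good to about 2 mm. A picture is of the moment at which its call begins: read the wrist's pose just before it. camera_model takes no time and is no camera call.
- arm.sign_off(): hands the job in, once; it reports no verdict.
The state is a dict: "clock": time; "joints": joint angles; "dq": joint speeds; "joint_efforts": joint torques, N m; "position": TCP position; "ee_rot": TCP orientation; "force": force on the tool from outside, world axes, zero at the start; "ft_torque": the same for the moment, N m; "width": opening from 0.0 (shut) to 1.0 (fully open).
Only numpy, scipy, OpenCV 4.12 (cv2) and the standard library are available. Lean on these libraries where they do the work, as an engineer would, in place of code of your own. Each camera call takes 0.05 s, during which the arm holds its last target.

## Working session

There is one attempt and no reset: what is moved stays moved. The work goes in short steps, Python scripts to look and compute and a shell command to move; the robot and the scene stay as the last step left them, time stands still between calls to the robot, and variables do not carry over. Pictures are saved under pics/ and viewed, and the job is handed in when it is done.

```bash
ls; mkdir -p pics
python3 - <<'E'
from cell import arm
import cv2
s=arm.observe(); print(s)
for n in ("scene","side","wrist"):
    im=arm.get_image(n); cv2.imwrite(f"pics/{n}0.png",im[:,:,::-1]); print(n,arm.camera_model(n))
E
```

```text
pics
{'clock': 0.0, 'joints': array([ 1.00443973,  0.43520214,  0.02495679,  1.57408557, -0.01158758,
        1.13396796, -0.07507984]), 'dq': array([-3.61245358e-04,  1.86474698e-03,  1.38680900e-03, -1.80150003e-04,
       -4.41845541e-05,  4.87557012e-06,  3.35262280e-04]), 'joint_efforts': array([-5.50612799e-05, -6.67850089e+01,  9.85030755e-01, -3.14458501e+01,
       -6.06072438e-02,  4.27374418e-02,  1.46902403e-04]), 'position': array([ 0.27928908, -0.55854488,  0.2089622 ]), 'ee_rot': array([-3.05612324e+00, -7.21580927e-01,  7.63148767e-04]), 'force': array([-0.20855734,  0.07872044, -0.23162095]), 'ft_torque': array([-0.00710832, -0.02253639,  0.02661552]), 'width': 0.9957501066747695}
scene {'vfov': 44.49338668852094, 'cx': 286.42793514197064, 'cy': 211.25186948894984, 'k1': 0.029151407847191224, 'cam_to_world': array([[-0.78519949,  0.44780942, -0.42770139,  1.04340894],
       [ 0.61923348,  0.57162235, -0.53832871,  0.62938562],
       [ 0.00341501, -0.68754245, -0.72613616,  0.97710054],
       [ 0.        ,  0.        ,  0.        ,  1.        ]])}
side {'vfov': 52.07157207585285, 'cx': 279.7892078580327, 'cy': 218.45562158829148, 'k1': -0.04357415921038276, 'cam_to_world': array([[-0.78631125, -0.3658867 ,  0.49783686, -0.03253704],
       [-0.61739345,  0.43502792, -0.65542051,  0.76166045],
       [ 0.02323671, -0.82272573, -0.5679634 ,  0.76164306],
       [ 0.        ,  0.        ,  0.        ,  1.        ]])}
wrist {'vfov': 65.48565547943421, 'cx': 274.9042010573819, 'cy': 211.87069266161924, 'k1': -0.0036420213604566667, 'T_tool_cam': array([[-3.46453889e-04, -9.52730605e-01, -3.03816184e-01,
         8.15728938e-02],
       [ 9.99999922e-01, -2.72837525e-04, -2.84755079e-04,
        -1.20807379e-04],
       [ 1.88402423e-04, -3.03816259e-01,  9.52730626e-01,
        -1.74523262e-01],
       [ 0.00000000e+00,  0.00000000e+00,  0.00000000e+00,
         1.00000000e+00]])}
```

View pics/scene0.png

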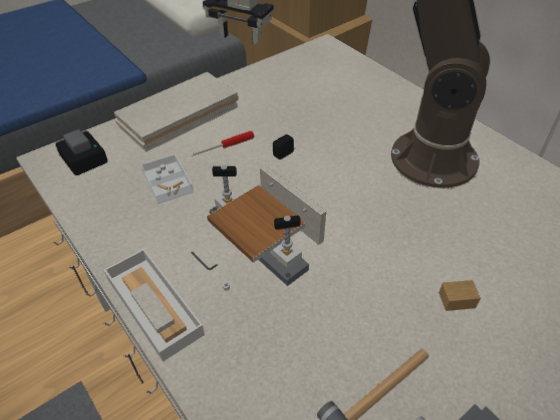

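View pics/side0.png

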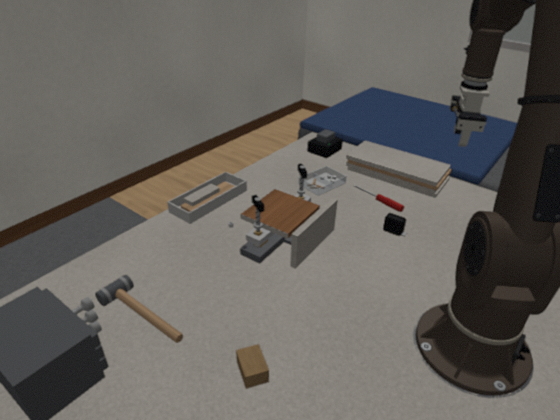

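Run:
```python
import cv2, numpy as np
a=cv2.imread("pics/scene0.png")[150:290,190:340]; b=cv2.imread("pics/side0.png")[150:270,230:350]
a=cv2.resize(a,None,fx=4,fy=4,interpolation=3);b=cv2.resize(b,None,fx=5,fy=5,interpolation=3)
cv2.imwrite("pics/c1.png",a);cv2.imwrite("pics/c2.png",b)
```

```text
(no output)
```

View pics/c1.png

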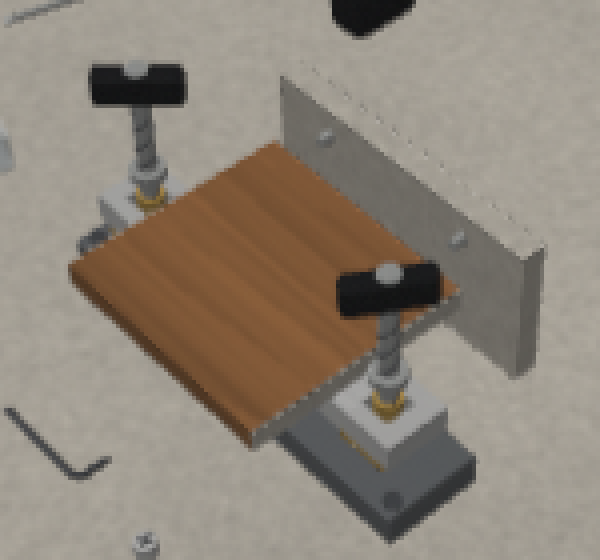

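View pics/c2.png

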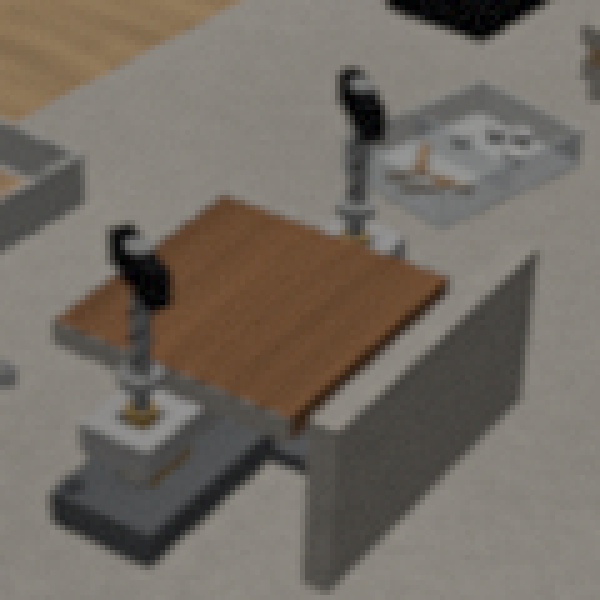

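```bash
cat > h.py <<'E'
import numpy as np, cv2
from cell import arm
from scipy.spatial.transform import Rotation as R
def ray(n,u,v,pose=None):
    m=arm.camera_model(n); f=210/np.tan(np.radians(m['vfov']/2))
    d=np.array([(u-m['cx'])/f,(v-m['cy'])/f]); s=d.copy()
    for _ in range(20): s=d/(1+m['k1']*(s@s))
    if n=='wrist':
        T=np.eye(4);T[:3,:3]=R.from_rotvec(pose[1]).as_matrix();T[:3,3]=pose[0];T=T@m['T_tool_cam']
    else: T=m['cam_to_world']
    return T[:3,3],T[:3,:3]@np.array([s[0],s[1],1])
def onz(n,u,v,z,pose=None):
    o,d=ray(n,u,v,pose); return (o+d*(z-o[2])/d[2])
def tri(*rs):
    A=0;b=0
    for o,d in rs:
        d=d/np.linalg.norm(d);P=np.eye(3)-np.outer(d,d);A=A+P;b=b+P@o
    return np.linalg.solve(A,b)
E
python3 - <<'E'
from h import *
np.set_printoptions(precision=4,suppress=True)
s=lambda x,y:(190+x/4,150+y/4)
d=lambda x,y:(230+x/5,150+y/5)
print("capR",tri(ray('scene',*s(135,68)),ray('side',*d(352,82))))
print("capL",tri(ray('scene',*s(389,273)),ray('side',*d(122,240))))
for nm,c,e1,e2 in (('R',(137,85),(90,85),(186,85)),('L',(389,290),(339,295),(440,285))):
    p=[onz('scene',*s(*q),.162) for q in (c,e1,e2)]
    v=p[2]-p[1]; print(nm,*p,np.linalg.norm(v),np.degrees(np.arctan2(v[1],v[0])))
print("sideR",onz('side',*d(362,105),.162),"sideL",onz('side',*d(140,270),.162))
print("panel top", [onz('scene',*s(*q),.11) for q in ((283,77),(545,248))])
print("base", [onz('scene',*s(*q),.025) for q in ((391,525),(475,460))])
E
```

```text
capR [ 0.5998 -0.1643  0.1767]
capL [0.5854 0.0565 0.179 ]
R [ 0.5983 -0.1673  0.162 ] [ 0.6201 -0.1843  0.162 ] [ 0.5755 -0.1495  0.162 ] 0.05649737937147861 142.00262241612333
L [0.5825 0.0522 0.162 ] [0.6057 0.0386 0.162 ] [0.5587 0.0663 0.162 ] 0.05459805572265196 149.5207886458105
sideR [ 0.5936 -0.1658  0.162 ] sideL [0.5766 0.0543 0.162 ]
panel top [array([ 0.4934, -0.1678,  0.11  ]), array([0.4613, 0.0455, 0.11  ])]
base [array([0.6152, 0.0965, 0.025 ]), array([0.5483, 0.0905, 0.025 ])]
```

Scene crop: right knob at about (224,171) px and left knob at about (287,222) px. Wings are at roughly 42° (R) and 35° (L) clockwise, with the stand yawed about 4°. I'm moving to a viewpoint over the middle of the stand.

```bash
python3 -m creep '[[[2,3.3,1,0,0,7.6,1],[4,6.6,2,0,0,15.2,1],[6,10,3,0,0,22.8,1],[8,13.3,4,0,0,30.4,1],[10,16.7,5,0,0,38,1]]]' 25
python3 -m creep '[[[2,3.3,0,0,0,7.6,1],[4,6.6,0,0,0,15.2,1],[6,10,0,0,0,22.8,1],[8,13.3,0,0,0,30.4,1],[10.5,16.7,0,0,0,38,1]]]'
python3 -m creep '[[[2,3.3,0,0,0,7.6,0.6],[4,6.6,0,0,0,15.2,0.6],[6,10,0,0,0,22.8,0.6],[8,13.3,0,0,0,30.4,0.6],[10.5,16.7,0,0,0,37,0.6]]]'
python3 -m creep '[[[0,0,0,0,0,0,0.6],[0,0,0,0,0,0,0.6]]]'
python3 - <<'E'
from h import *
s=arm.observe(); im=arm.get_image('wrist'); cv2.imwrite("pics/w1.png",im[:,:,::-1])
print(s); M=R.from_rotvec(s['ee_rot']).as_matrix(); print(np.degrees(np.arctan2(M[1,1],M[0,1])),M[:,2])
E
```

```text
clock: 0.65
position: [0.38, -0.3906, 0.26]
ee_rot: [-2.651, -1.685, 0.0]
force: [0.5, 0.4, 0.4]
width: 1.0
clock: 1.15
position: [0.4846, -0.2239, 0.2597]
ee_rot: [-1.959, -2.456, 0.001]
force: [0.5, -0.7, -0.3]
width: 0.996
clock: 1.65
position: [0.5898, -0.057, 0.2597]
ee_rot: [-1.079, -2.95, 0.001]
force: [0.4, 0.3, 0.2]
width: 0.8
clock: 1.85
position: [0.5896, -0.057, 0.2592]
ee_rot: [-1.083, -2.948, -0.0]
force: [-0.1, -0.0, -0.4]
width: 0.804
{'clock': 1.85, 'joints': array([ 0.40205681,  0.4083286 , -0.56502229,  1.54629216,  0.22503341,
        1.25354069,  0.67019274]), 'dq': array([ 0.02937953, -0.01543113,  0.03301374,  0.01557311,  0.00215682,
        0.00253426, -0.00339016]), 'joint_efforts': array([-2.40421459e+00, -6.10367346e+01, -8.45997781e+00, -3.25454307e+01,
       -2.64718914e-01, -5.31694922e-02,  8.18622066e-02]), 'position': array([ 0.58960582, -0.05701663,  0.2591507 ]), 'ee_rot': array([-1.08308022e+00, -2.94783339e+00, -2.13116917e-04]), 'force': array([-0.118356  , -0.02226757, -0.38030747]), 'ft_torque': array([-0.00177212, -0.11383543,  0.02353114]), 'width': 0.804135475267466}
49.65175997381554 [-9.72194728e-04  5.01791787e-04 -9.99999402e-01]
```

View pics/w1.png

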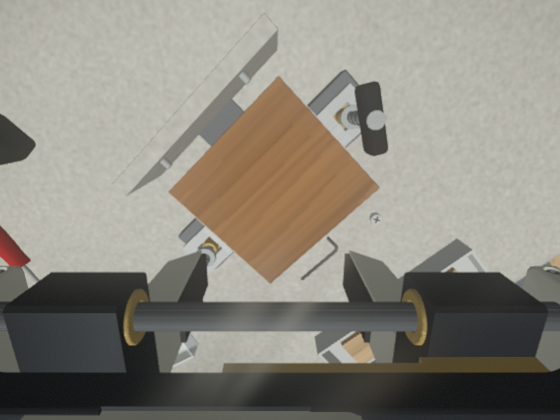

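Wrist view: the left knob is fully visible, with its cap at (375,120) and the wing's long axis from about (368,84) to (376,154). The right knob is hidden behind the gripper.

Run:
```python
import cv2
a=cv2.imread("pics/w1.png")[60:180,310:430]
cv2.imwrite("pics/w1c.png",cv2.resize(a,None,fx=5,fy=5,interpolation=3))
```

```text
(no output)
```

View pics/w1c.png

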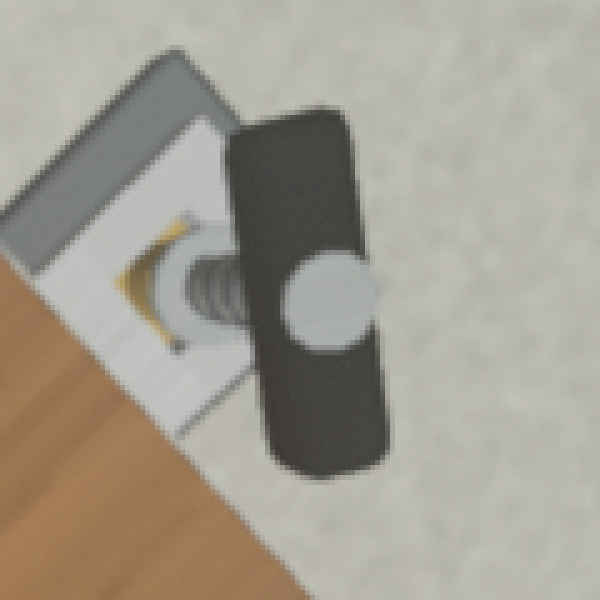

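Run:
```python
from h import *
s=arm.observe(); P=(s['position'],s['ee_rot']); w=lambda x,y:(310+x/5,60+y/5)
print('cap',onz('wrist',*w(330,301),.179,P)); print('mid',onz('wrist',*w(308,293),.162,P))
for z,e in((.174,((348,125),(387,440))),(.15,((228,150),(268,440))),(.162,((285,110),(328,478)))):
    a,b=[onz('wrist',*w(*q),z,P) for q in e]; v=b-a; print(z,a,b,np.linalg.norm(v),np.degrees(np.arctan2(v[1],v[0])))
print('panel', [onz('wrist',*q,.11,P) for q in ((265,14),(124,192))])
print(s['position'])
```

```text
cap [0.5813086  0.04687406 0.179     ]
mid [0.58174611 0.04837276 0.162     ]
0.174 [0.5634346  0.06452527 0.174     ] [0.60552812 0.04253362 0.174     ] 0.04749207450730061 -27.58470080987156
0.15 [0.55739242 0.05385987 0.15      ] [0.59966936 0.03137493 0.15      ] 0.04788436501995531 -28.006226310574817
0.162 [0.55706207 0.06155281 0.162     ] [0.60803972 0.03374598 0.162     ] 0.05806841390702428 -28.611192024783975
panel [array([0.46016315, 0.03895684, 0.11      ]), array([ 0.48733571, -0.17566923,  0.11      ])]
[ 0.58920273 -0.05846175  0.25921785]
```

```bash
python3 -m creep '[[[-0.3,3.6,0,0,0,4,0.6],[-0.6,7.2,-1,0,0,8,0.6],[-0.8,10.8,-3,0,0,12,0.6],[-0.8,10.8,-4,0,0,12,0.6],[-0.8,10.8,-4,0,0,12,0.6]]]'
python3 - <<'E'
from h import *
for i in range(1):
    s=arm.observe(); im=arm.get_image('wrist'); cv2.imwrite("pics/w2.png",im[:,:,::-1])
    print(s['position'],s['ee_rot'],s['width']); np.save('p2.npy',np.r_[s['position'],s['ee_rot']])
    M=R.from_rotvec(s['ee_rot']).as_matrix(); print(np.degrees(np.arctan2(M[1,1],M[0,1])))
a=cv2.imread("pics/w2.png")[140:300,190:350]
cv2.imwrite("pics/w2c.png",cv2.resize(a,None,fx=3.5,fy=3.5,interpolation=3))
E
```

```text
clock: 2.4
position: [0.5803, 0.0486, 0.2183]
ee_rot: [-0.773, -3.043, 0.003]
force: [0.4, -0.7, -0.4]
width: 0.802
[0.58030623 0.04864598 0.21826837] [-0.77283912 -3.04259504  0.00329641] 0.8015160630182507
61.49594438207559
```

View pics/w2.png

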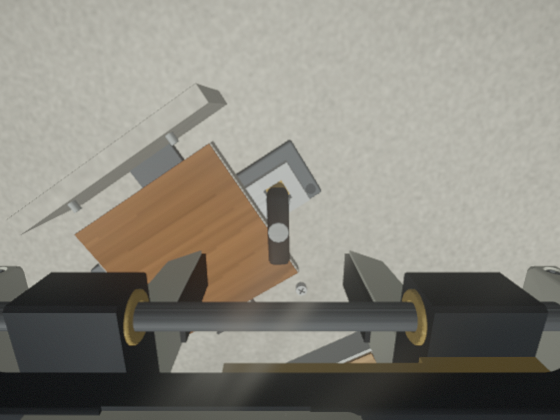

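View pics/w2c.png

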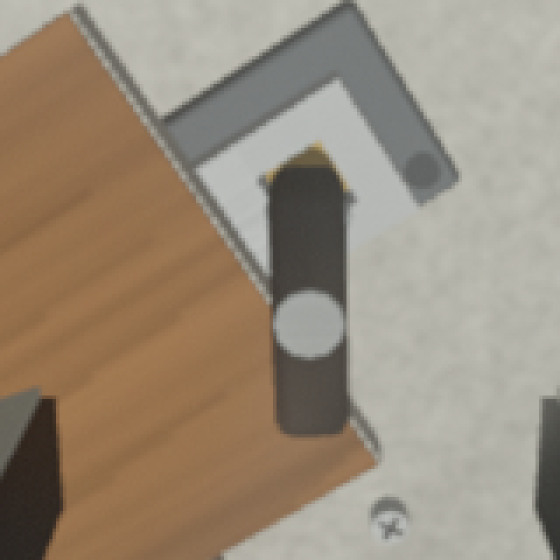

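Now the wing is centred and aligned under the jaws, with the cap at (278.3,232.6).

Run:
```python
from h import *
p=np.load('p2.npy'); P=(p[:3],p[3:]); w=lambda x,y:(190+x/3.5,140+y/3.5)
for z in(.177,.180): print('cap',onz('wrist',*w(309,324),z,P))
a,b=[onz('wrist',*w(*q),.174,P) for q in ((309,170),(314,432))]; v=b-a; print((a+b)/2,np.linalg.norm(v),np.degrees(np.arctan2(v[1],v[0])))
M=R.from_rotvec(p[3:]).as_matrix(); c=onz('wrist',*w(309,324),.179,P); print('err in tool',M.T@(c-p[:3]))
# stand yaw from base edge of image: base corner points z=.025
q=[onz('wrist',*w(*x),.025,P) for x in((350,3),(458,182))]; d=q[1]-q[0]; print(q,np.degrees(np.arctan2(d[1],d[0])))
q=[onz('wrist',*x,.11,P) for x in((196,84),(10,219))]; d=q[1]-q[0]; print(q,np.degrees(np.arctan2(d[1],d[0])))
print(arm.observe()['position'])
```

```text
cap [0.58159084 0.04957875 0.177     ]
cap [0.58055275 0.05011212 0.18      ]
[0.57938938 0.05139414 0.174     ] 0.05689539953501196 -27.278638520447178
err in tool [2.39475792e-05 1.51786513e-03 3.92646361e-02]
[array([0.54478224, 0.08550345, 0.025     ]), array([0.61339054, 0.08985884, 0.025     ])] 3.632373669711112
[array([0.45969355, 0.04025692, 0.11      ]), array([ 0.47546751, -0.17278914,  0.11      ])] -85.76553737016961
[0.58111368 0.04774116 0.21920603]
```

```bash
python3 -m creep '[[[-0.1,0,-3,0,0,1,0.6],[-0.1,0,-6,0,0,1,0.6],[-0.1,0,-6,0,0,1,-1],[-0.1,0,-6,0,0,1,-1],[-0.1,0,-6,0,0,1,-1]]]' 25
python3 -m creep '[[[0,0,0,0,0,0,-1],[0,0,0,0,0,0,-1],[0,0,0,0,0,0,-1]]]' 25
python3 -c "
from cell import arm
s=arm.observe();print(s['force'],s['ft_torque'],s['width'],s['position'],s['dq'].max())"
```

```text
clock: 2.95
position: [0.5818, 0.0495, 0.1617]
ee_rot: [0.747, 3.049, 0.001]
force: [-0.7, -0.3, 0.2]
width: 0.584
clock: 3.25
position: [0.5809, 0.05, 0.1604]
ee_rot: [0.745, 3.051, 0.0]
force: [-0.6, 0.1, 0.5]
width: 0.327
[-0.59620355  0.08712817  0.54213321] [ 0.08712603 -0.19068446  0.0046792 ] 0.32736784675360536 [0.58086874 0.05004556 0.16040316] 0.005984004732911695
```

```bash
python3 -m creep '[[[0,0,0,0,0,0,-1],[0,0,0,0,0,0,-1],[0,0,0,0,0,0,-1]]]' 25
python3 -c "
from cell import arm
s=arm.observe();print(s['force'],s['ft_torque'],s['width'],s['position'])"
```

```text
clock: 3.55
position: [0.5806, 0.05, 0.1598]
ee_rot: [0.745, 3.052, 0.0]
force: [0.6, 0.1, -0.4]
width: 0.063
[ 0.62317615  0.09494143 -0.35375914] [ 0.01492838 -0.11961771 -0.00412723] 0.0633949067963275 [0.58058147 0.05000219 0.15975595]
```

Width 0.063 (6 mm) doesn't fit a 16 mm bar, so I need to look.

Run:
```python
from h import *
s=arm.observe(); im=arm.get_image('wrist'); cv2.imwrite("pics/w3.png",im[:,:,::-1]); print(s['width'],s['force'])
im=arm.get_image('scene'); cv2.imwrite("pics/s3.png",cv2.resize(im[100:290,180:380,::-1],None,fx=3,fy=3,interpolation=3))
print(arm.observe()['width'])
```

```text
0.0633949067963275 [ 0.62317615  0.09494143 -0.35375914]
0.013245089617876026
```

View pics/w3.png

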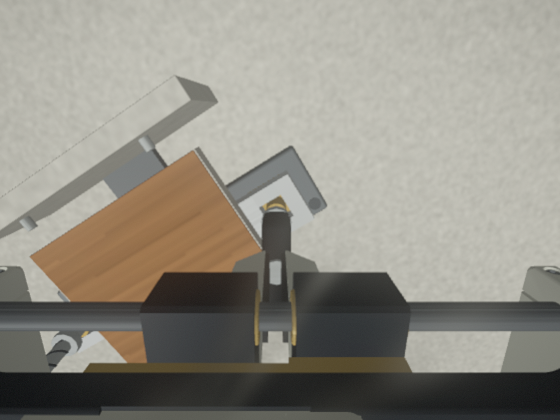

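View pics/s3.png

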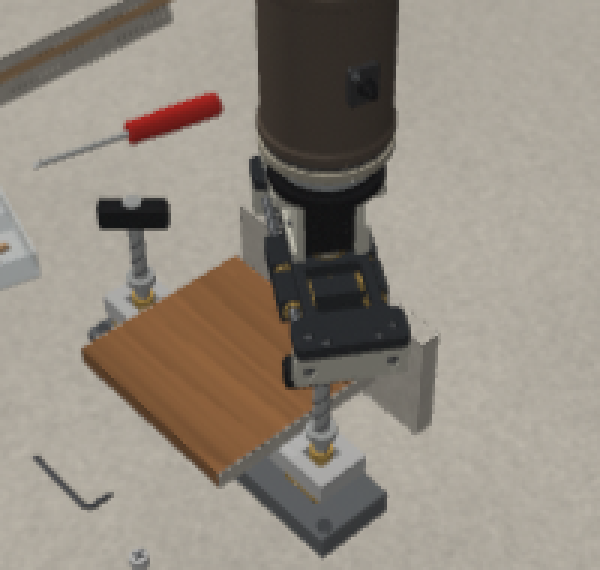

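```bash
python3 -m creep '[[[0,0,0,0,0,0,-1],[0,0,0,0,0,0,-1]]]' 25
python3 - <<'E'
from h import *
s=arm.observe(); im=arm.get_image('wrist'); cv2.imwrite("pics/w4c.png",cv2.resize(im[180:360,180:380,::-1],None,fx=3.5,fy=3.3,interpolation=3)); print(s['width'],s['force'])
E
```

```text
clock: 3.85
position: [0.5806, 0.05, 0.1597]
ee_rot: [-0.745, -3.052, -0.0]
force: [0.8, -0.2, 1.0]
width: 0.007
0.006872241263181191 [ 0.81141896 -0.21511803  0.99168504]
```

View pics/w4c.png

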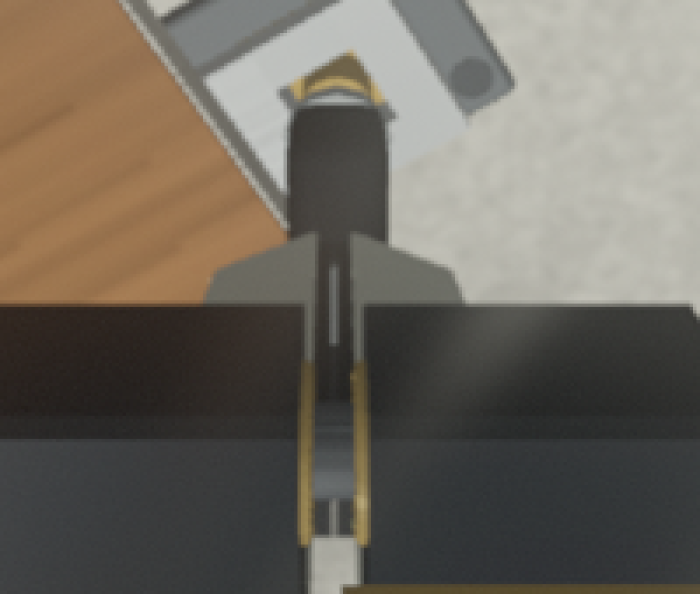

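The jaws shut to 0 mm with the wing visible below the finger ends, so they closed above the knob. I'm opening and triangulating the actual fingertips.

```bash
python3 -m creep '[[[0,0,0,0,0,0,0.6],[0,0,0,0,0,0,0.6],[0,0,0,0,0,0,0.6],[0,0,0,0,0,0,0.6],[0,0,0,0,0,0,0.6]]]' 25
python3 -m creep '[[[0,0,0,0,0,0,0.6],[0,0,0,0,0,0,0.6],[0,0,0,0,0,0,0.6]]]' 25
python3 - <<'E'
from h import *
s=arm.observe(); print(s['width'],s['position'])
im=arm.get_image('side'); cv2.imwrite("pics/d5.png",cv2.resize(im[100:250,180:330,::-1],None,fx=4,fy=4,interpolation=3))
im=arm.get_image('scene'); cv2.imwrite("pics/s5.png",cv2.resize(im[130:280,210:360,::-1],None,fx=4,fy=4,interpolation=3))
im=arm.get_image('wrist'); cv2.imwrite("pics/w5.png",im[:,:,::-1])
E
```

```text
clock: 4.4
position: [0.5806, 0.05, 0.1597]
ee_rot: [0.745, 3.052, 0.0]
force: [0.7, -0.4, 0.3]
width: 0.39
clock: 4.7
position: [0.5806, 0.05, 0.1597]
ee_rot: [-0.745, -3.052, -0.0]
force: [-0.1, -0.7, 1.3]
width: 0.656
0.6555784308281564 [0.58055147 0.05002779 0.15973278]
```

View pics/d5.png

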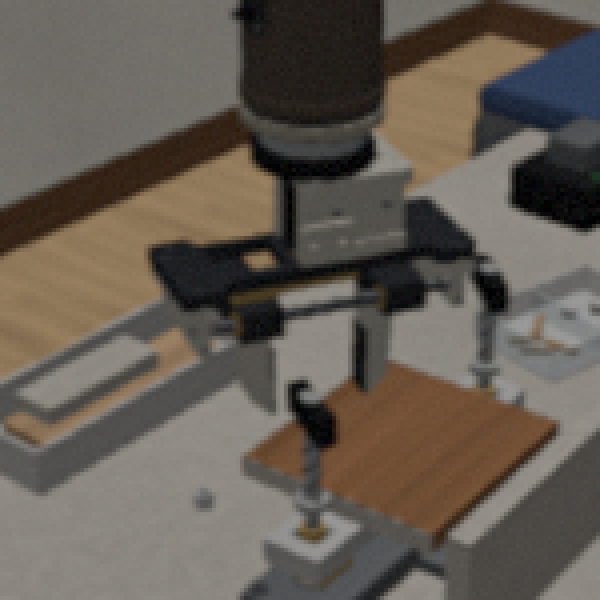

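View pics/s5.png

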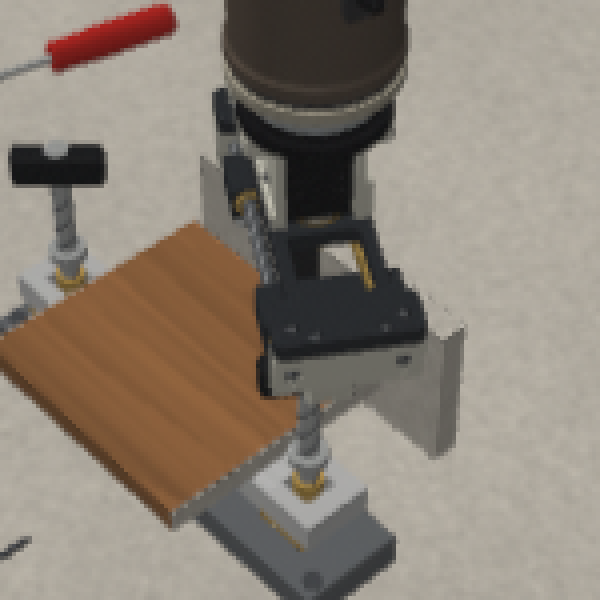

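View pics/w5.png

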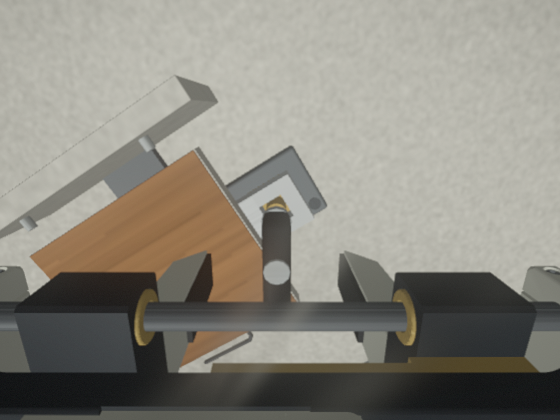

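Run:
```python
from h import *
def proj(n,X):
    m=arm.camera_model(n); f=210/np.tan(np.radians(m['vfov']/2)); T=np.linalg.inv(m['cam_to_world']); c=T[:3,:3]@X+T[:3,3]
    s=c[:2]/c[2]; s=s*(1+m['k1']*(s@s)); return s*f+[m['cx'],m['cy']]
s=arm.observe();M=R.from_rotvec(s['ee_rot']).as_matrix();h=s['width']*.046
print(s['width'])
for t in(.017,.0,-.02):
  for y in(-1,1):
    print(t,y,[((proj('side',s['position']+M@np.array([x,y*h,t]))-[180,100])*4).round() for x in(-.0095,.0095)])
```

```text
0.7701295944462766
0.017 -1 [array([356., 418.]), array([367., 432.])]
0.017 1 [array([256., 440.]), array([266., 455.])]
0.0 -1 [array([356., 396.]), array([368., 410.])]
0.0 1 [array([255., 418.]), array([266., 433.])]
-0.02 -1 [array([356., 370.]), array([368., 384.])]
-0.02 1 [array([254., 392.]), array([265., 406.])]
```

The side view puts the fingertips at crop (363,387) and (270,406), about 18 mm behind the reported TCP instead of 17 mm ahead. So I need to go about 30 mm lower, watching the force.

```bash
python3 -m creep '[[[0,0,-1,0,0,0,0.6],[0,0,-2,0,0,0,0.5],[0,0,-2,0,0,0,0.3]]]' 25
python3 -m creep '[[[0,0,-0.5,0,0,0,0.2],[0,0,-1,0,0,0,0.0],[0,0,-1,0,0,0,-0.1],[0,0,-1,0,0,0,-0.2]]]' 25
python3 - <<'E'
from h import *
s=arm.observe(); print(s['width'],s['position'],s['force'])
im=arm.get_image('side'); cv2.imwrite("pics/d6.png",cv2.resize(im[100:250,180:330,::-1],None,fx=4,fy=4,interpolation=3))
im=arm.get_image('wrist'); cv2.imwrite("pics/w6.png",im[:,:,::-1])
E
```

```text
clock: 5.15
position: [0.5793, 0.0496, 0.1377]
ee_rot: [-0.744, -3.049, 0.002]
force: [0.1, -0.2, -0.5]
width: 0.709
clock: 5.55
position: [0.5806, 0.05, 0.1297]
ee_rot: [-0.745, -3.052, -0.0]
force: [-0.2, 0.1, -0.6]
width: 0.424
0.424259856887977 [0.5805757  0.05002161 0.12970165] [-0.20707369  0.11185282 -0.57630867]
```

View pics/d6.png

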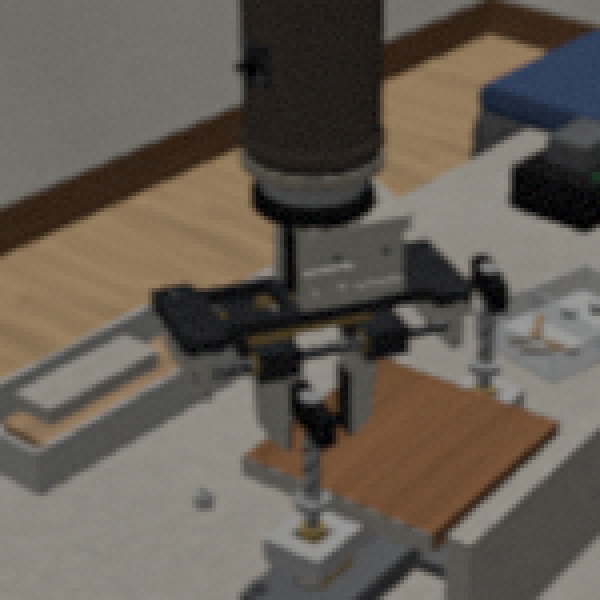

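View pics/w6.png

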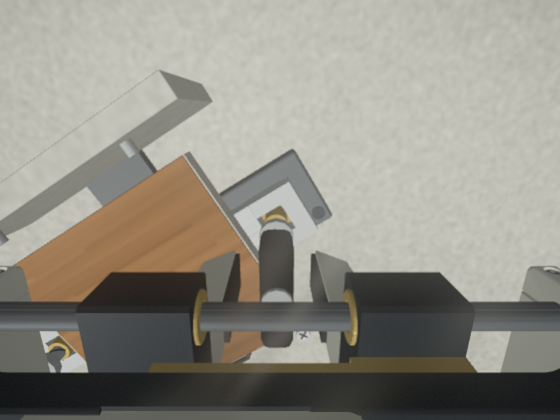

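Fingers now straddle the knob: side-view tips at about (290,445) and (355,430) either side of the knob at (315,412). Closing.

```bash
python3 -m creep '[[[0,0,0,0,0,0,-1],[0,0,0,0,0,0,-1],[0,0,0,0,0,0,-1],[0,0,0,0,0,0,-1],[0,0,0,0,0,0,-1]]]' 25
python3 -c "
from cell import arm
s=arm.observe();print(s['force'],s['ft_torque'],s['width'],s['position'])"
```

```text
clock: 6.15
position: [0.581, 0.0507, 0.1299]
ee_rot: [0.744, 3.051, 0.002]
force: [2.2, 2.1, -1.8]
width: 0.173
[ 2.168617    2.11101825 -1.78247392] [ 0.57581135 -0.62028635  0.06123384] 0.17317628014176992 [0.58103158 0.05071824 0.12990926]
```

```bash
python3 -m creep '[[[0,0,0,0,0,-8,-1],[0,0,0,0,0,-16,-1],[0,0,0,0,0,-24,-1],[0,0,0,0,0,-32,-1],[0,0,0,0,0,-40,-1]]]' 25
python3 - <<'E'
from h import *
s=arm.observe();print(s['force'],s['ft_torque'],s['width'],s['position'],s['joints'])
M=R.from_rotvec(s['ee_rot']).as_matrix(); print(np.degrees(np.arctan2(M[1,1],M[0,1])))
im=arm.get_image('wrist'); cv2.imwrite("pics/w7.png",im[:,:,::-1])
E
```

```text
clock: 6.65
position: [0.5822, 0.0518, 0.1299]
ee_rot: [1.749, 2.608, 0.006]
force: [9.2, 6.5, -9.2]
width: 0.176
[ 9.23293222  6.51274479 -9.18053188] [ 1.21112542 -1.8088945   0.08995423] 0.176357935557409 [0.58218443 0.05176726 0.12993472] [ 0.12839798  0.485562   -0.43269294  1.74686649  0.2396688   0.95790597
 -0.0089732 ]
22.308339600725244
```

View pics/w7.png

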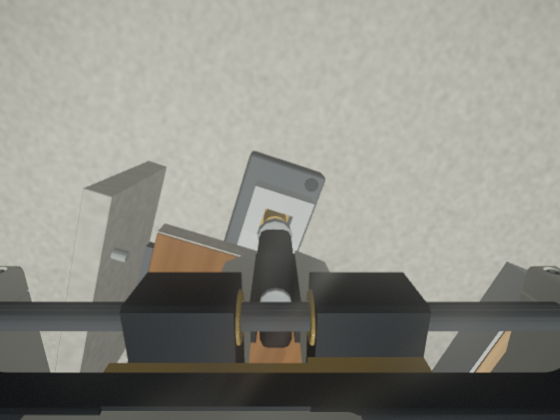

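The knob turned with the gripper. Lateral force suggests the axis is about 1–2 mm further in +x,+y, so I'll correct while gripping and read the force.

```bash
python3 -m creep '[[[0.15,0.2,0,0,0,0,-1],[0.15,0.2,0,0,0,0,-1]]]' 25
python3 -c "
from cell import arm
s=arm.observe();print(s['force'],s['ft_torque'],s['width'],s['position'])"
```

```text
clock: 6.9
position: [0.5822, 0.0517, 0.1299]
ee_rot: [1.743, 2.613, -0.001]
force: [1.6, 0.5, 0.9]
width: 0.174
[1.64800137 0.45619666 0.88804623] [-0.02524925 -0.29089319 -0.05222892] 0.1736002782405737 [0.58219024 0.05172256 0.12988593]
```

```bash
python3 -m creep '[[[0,0,0,0,0,0,0.1],[0,0,0,0,0,0,0.1],[0,0,0,0,0,0,0.1],[0,0,3,0,0,0,0.1],[0,0,6,0,0,0,0.1]]]' 25
python3 -m creep '[[[0.3,-4.4,0,0,0,6,0.1],[0.6,-8.8,0,0,0,12,0.1],[0.9,-13.2,0,0,0,18,0.1],[1.2,-17.6,0,0,0,24,0.1],[1.5,-22,0,0,0,30,0.1]]]' 25
python3 -m creep '[[[0,0,0,0,0,0,0.1],[0,0,0,0,0,0,0.1]]]' 25
python3 - <<'E'
from h import *
s=arm.observe();print(s['force'],s['width'],s['position'],s['joints'])
M=R.from_rotvec(s['ee_rot']).as_matrix(); print(np.degrees(np.arctan2(M[1,1],M[0,1])))
im=arm.get_image('wrist'); cv2.imwrite("pics/w8.png",im[:,:,::-1])
np.save('p8.npy',np.r_[s['position'],s['ee_rot']])
cv2.imwrite("pics/w8c.png",cv2.resize(im[170:350,190:350,::-1],None,fx=3.5,fy=3.3,interpolation=3))
E
```

```text
clock: 7.4
position: [0.5811, 0.0518, 0.1896]
ee_rot: [-1.742, -2.612, 0.002]
force: [0.3, 0.1, 0.6]
width: 0.533
clock: 7.9
position: [0.5968, -0.1699, 0.1898]
ee_rot: [1.002, 2.978, -0.0]
force: [0.4, -0.1, -0.5]
width: 0.549
clock: 8.1
position: [0.5966, -0.1696, 0.1893]
ee_rot: [-1.013, -2.973, -0.0]
force: [0.3, 1.1, -0.3]
width: 0.547
[ 0.31961316  1.13322807 -0.27546708] 0.5472327887419972 [ 0.59659471 -0.1695764   0.1892907 ] [ 0.53447485  0.49868639 -0.51099888  1.57823836  0.26073948  1.13392143
  0.87807288]
52.352255312543946
```

View pics/w8.png

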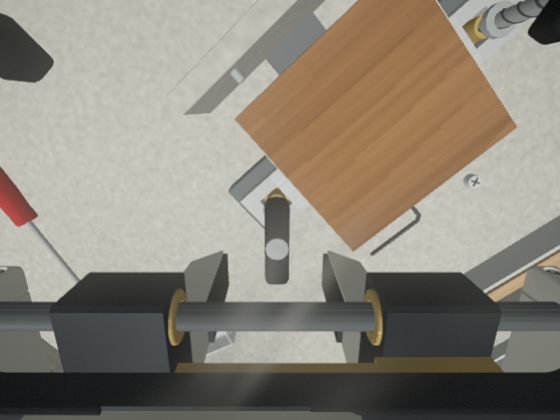

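View pics/w8c.png

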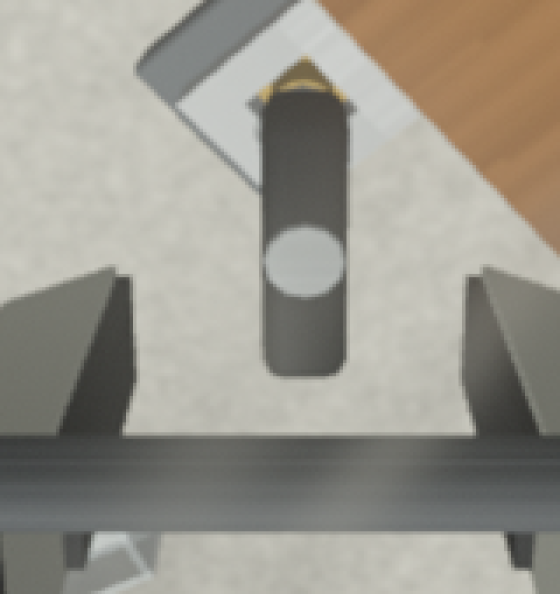

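Run:
```python
from h import *
p=np.load('p8.npy'); P=(p[:3],p[3:]); w=lambda x,y:(190+x/3.5,170+y/3.3)
c=onz('wrist',*w(304.5,261),.179,P); M=R.from_rotvec(p[3:]).as_matrix(); print('R',c,M.T@(c-p[:3]))
p=np.load('p2.npy'); M2=R.from_rotvec(p[3:]).as_matrix(); t=np.array([.5822,.0518,.179]); c2=onz('wrist',278.3,232.6,.179,(p[:3],p[3:]))
d=M2.T@(t-c2); print('bias tool',d,'corrected R',c+M@d)
```

```text
R [ 0.59654054 -0.16914299  0.179     ] [0.00029982 0.00031119 0.01029089]
bias tool [-9.64994118e-05  2.36053365e-03 -6.35861224e-06] corrected R [ 0.59805878 -0.16733291  0.17900603]
```

```bash
python3 -m creep '[[[0.1,0.1,-3,0,0,0,0],[0.1,0.1,-6,0,0,0,-0.2],[0.1,0.1,-6,0,0,0,-1],[0.1,0.1,-6,0,0,0,-1],[0.1,0.1,-6,0,0,0,-1]]]' 25
python3 -m creep '[[[0,0,0,0,0,0,-1],[0,0,0,0,0,0,-1]]]' 25
python3 -c "
from cell import arm
s=arm.observe();print(s['force'],s['ft_torque'],s['width'],s['position'])"
```

```text
clock: 8.65
position: [0.5977, -0.1674, 0.1311]
ee_rot: [-1.008, -2.976, 0.003]
force: [-8.6, -6.5, 4.5]
width: 0.202
clock: 8.85
position: [0.5969, -0.1684, 0.1311]
ee_rot: [-1.01, -2.974, 0.004]
force: [-6.3, -2.3, 1.1]
width: 0.171
[-6.28517131 -2.32641008  1.11112632] [-0.65737751  1.18995348 -0.01730496] 0.17073118166415407 [ 0.59689542 -0.16841582  0.13106798]
```

```bash
python3 -m creep '[[[-0.1,-0.1,0,0,0,-8,-1],[-0.1,-0.1,0,0,0,-16,-1],[-0.1,-0.1,0,0,0,-24,-1],[-0.1,-0.1,0,0,0,-32,-1],[-0.1,-0.1,0,0,0,-40,-1]]]' 25
python3 -m creep '[[[0,0,0,0,0,-7,-1],[0,0,0,0,0,-14,-1],[0,0,0,0,0,-20,-1],[0,0,0,0,0,-20,-1]]]' 25
python3 -c "
from h import *
s=arm.observe();print(s['force'],s['ft_torque'],s['width'],s['position'])
M=R.from_rotvec(s['ee_rot']).as_matrix(); print(np.degrees(np.arctan2(M[1,1],M[0,1])))"
```

```text
clock: 9.35
position: [0.5983, -0.1676, 0.1311]
ee_rot: [1.97, 2.445, 0.003]
force: [4.3, -0.1, -7.1]
width: 0.173
clock: 9.75
position: [0.5991, -0.1675, 0.1312]
ee_rot: [2.362, 2.067, 0.005]
force: [5.8, -0.8, -8.9]
width: 0.175
[ 5.78708875 -0.82499116 -8.86912223] [-0.22989686 -1.05610977 -0.02664257] 0.174513337401832 [ 0.59914254 -0.16753524  0.13115866]
-7.601898702208942
```

```bash
python3 -m creep '[[[0,0,0,0,0,0,0.1],[0,0,0,0,0,0,0.1],[0,0,0,0,0,0,0.1],[0,0,3,0,0,0,0.1],[0,0,6,0,0,0,0.1]]]' 25
python3 -m creep '[[[-0.3,4.4,0,0,0,6,0.1],[-0.6,8.8,0,0,0,12,0.1],[-0.9,13.2,0,0,0,18,0.1],[-1.2,17.6,0,0,0,24,0.1],[-1.5,22,0,0,0,30,0.1]]]' 25
python3 -m creep '[[[0,0,0,0,0,0,0.1],[0,0,0,0,0,0,0.1]]]' 25
python3 - <<'E'
from h import *
s=arm.observe();print(s['force'],s['width'],s['position'])
im=arm.get_image('wrist'); cv2.imwrite("pics/w9.png",im[:,:,::-1])
E
```

```text
clock: 10.25
position: [0.5963, -0.1678, 0.1902]
ee_rot: [-2.359, -2.072, 0.001]
force: [0.9, -0.4, -0.3]
width: 0.535
clock: 10.75
position: [0.5818, 0.0537, 0.1905]
ee_rot: [1.738, 2.616, 0.001]
force: [0.3, -0.5, -0.2]
width: 0.55
clock: 10.95
position: [0.582, 0.0533, 0.1902]
ee_rot: [1.741, 2.615, 0.001]
force: [0.1, -1.1, -0.4]
width: 0.551
[ 0.13891538 -1.1352478  -0.43500325] 0.5508051967605068 [0.58197417 0.05334061 0.19023423]
```

View pics/w9.png

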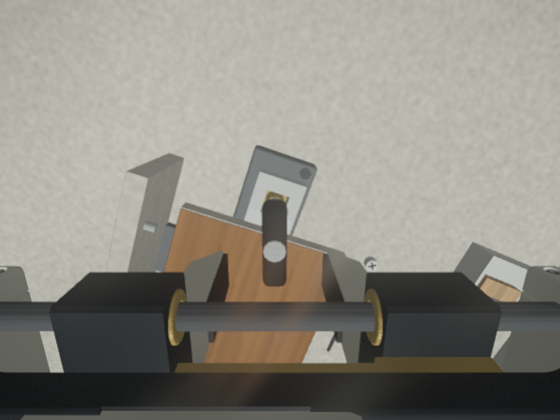

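The left wing stayed where I left it and is centred, with its cap at (275,251). Gripping and turning another 60°.

```bash
python3 -m creep '[[[0,0,-3,0,0,0,0],[0,0,-6,0,0,0,-0.2],[0,0,-6,0,0,0,-1],[0,0,-6,0,0,0,-1],[0,0,-6,0,0,0,-1]]]' 25
python3 -m creep '[[[0,0,0,0,0,0,-1],[0,0,0,0,0,0,-1]]]' 25
python3 -m creep '[[[0,0,0,0,0,-8,-1],[0,0,0,0,0,-16,-1],[0,0,0,0,0,-24,-1],[0,0,0,0,0,-32,-1],[0,0,0,0,0,-40,-1]]]' 25
python3 -m creep '[[[0,0,0,0,0,-7,-1],[0,0,0,0,0,-14,-1],[0,0,0,0,0,-20,-1],[0,0,0,0,0,-20,-1]]]' 25
python3 -c "
from h import *
s=arm.observe();print(s['force'],s['ft_torque'],s['width'],s['position'])
M=R.from_rotvec(s['ee_rot']).as_matrix(); print(np.degrees(np.arctan2(M[1,1],M[0,1])))"
```

```text
clock: 11.5
position: [0.5832, 0.0516, 0.1314]
ee_rot: [1.745, 2.611, 0.002]
force: [-1.3, 0.5, 0.6]
width: 0.203
clock: 11.7
position: [0.5824, 0.0513, 0.1313]
ee_rot: [1.744, 2.611, 0.0]
force: [-3.5, -2.5, 6.4]
width: 0.169
clock: 12.2
position: [0.5837, 0.0514, 0.1313]
ee_rot: [2.536, 1.85, 0.004]
force: [3.1, -2.9, 0.7]
width: 0.17
clock: 12.6
position: [0.5842, 0.0511, 0.1313]
ee_rot: [2.818, 1.383, 0.006]
force: [4.7, -4.1, 0.9]
width: 0.174
[ 4.66710736 -4.07858942  0.9215857 ] [-0.73347381 -0.55440573 -0.04672858] 0.17358014584831893 [0.58423101 0.05105118 0.1313424 ]
-37.70824492487417
```

```bash
python3 -m creep '[[[0,0,0,0,0,0,0.1],[0,0,0,0,0,0,0.1],[0,0,0,0,0,0,0.1],[0,0,3,0,0,0,0.1],[0,0,6,0,0,0,0.1]]]' 25
python3 -m creep '[[[0.3,-4.4,0,0,0,6,0.1],[0.6,-8.8,0,0,0,12,0.1],[0.9,-13.2,0,0,0,18,0.1],[1.2,-17.6,0,0,0,24,0.1],[1.6,-21.95,0,0,0,30,0.1]]]' 25
python3 -m creep '[[[0,0,0,0,0,0,0.1],[0,0,0,0,0,0,0.1]]]' 25
python3 - <<'E'
from h import *
s=arm.observe();print(s['force'],s['width'],s['position'])
im=arm.get_image('wrist'); cv2.imwrite("pics/w10.png",im[:,:,::-1])
E
```

```text
clock: 13.1
position: [0.5812, 0.0521, 0.1898]
ee_rot: [-2.815, -1.391, 0.003]
force: [0.9, 0.7, -0.1]
width: 0.533
clock: 13.6
position: [0.598, -0.1691, 0.19]
ee_rot: [2.356, 2.078, 0.001]
force: [0.4, -0.6, 0.5]
width: 0.549
clock: 13.8
position: [0.5978, -0.1688, 0.1895]
ee_rot: [-2.364, -2.069, -0.0]
force: [0.0, 0.8, 0.8]
width: 0.554
[0.02409655 0.7754822  0.82766481] 0.5537823484807732 [ 0.59775971 -0.16879129  0.18950466]
```

View pics/w10.png

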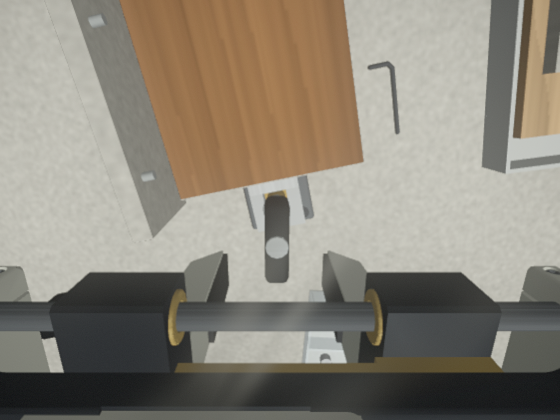

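The right wing is centred and aligned (cap at (277,247)). Gripping and turning 60°.

```bash
python3 -m creep '[[[0,0,-3,0,0,0,0],[0,0,-6,0,0,0,-0.2],[0,0,-6,0,0,0,-1],[0,0,-6,0,0,0,-1],[0,0,-6,0,0,0,-1]]]' 25
python3 -m creep '[[[0,0,0,0,0,0,-1],[0,0,0,0,0,0,-1]]]' 25
python3 -m creep '[[[0,0,0,0,0,-8,-1],[0,0,0,0,0,-16,-1],[0,0,0,0,0,-24,-1],[0,0,0,0,0,-32,-1],[0,0,0,0,0,-40,-1]]]' 25
python3 -m creep '[[[0,0,0,0,0,-7,-1],[0,0,0,0,0,-14,-1],[0,0,0,0,0,-20,-1],[0,0,0,0,0,-20,-1]]]' 25
python3 -c "
from h import *
s=arm.observe();print(s['force'],s['ft_torque'],s['width'],s['position'],s['joints'])
M=R.from_rotvec(s['ee_rot']).as_matrix(); print(np.degrees(np.arctan2(M[1,1],M[0,1])))"
```

```text
clock: 14.35
position: [0.5993, -0.1667, 0.1315]
ee_rot: [2.358, 2.073, 0.003]
force: [0.5, -0.6, 0.8]
width: 0.198
clock: 14.55
position: [0.5992, -0.1669, 0.1315]
ee_rot: [2.359, 2.072, 0.003]
force: [-0.7, 3.0, 7.8]
width: 0.173
clock: 15.05
position: [0.6011, -0.1679, 0.1316]
ee_rot: [2.927, 1.131, 0.009]
force: [7.8, -1.5, -0.9]
width: 0.174
clock: 15.45
position: [0.6016, -0.1688, 0.1316]
ee_rot: [3.078, 0.608, 0.011]
force: [9.6, -4.2, -0.8]
width: 0.174
[ 9.59782625 -4.17070333 -0.76649165] [-0.68783282 -1.67452117 -0.03593503] 0.17362091984112976 [ 0.60161634 -0.16878479  0.13161421] [ 0.14545794  0.49902566  0.06109452  1.67763744 -0.03458282  0.95831609
 -0.96215876]
-67.66384376237973
```

```bash
python3 -m creep '[[[0,0,0,0,0,0,0.1],[0,0,0,0,0,0,0.1],[0,0,0,0,0,0,0.1],[0,0,3,0,0,0,0.1],[0,0,6,0,0,0,0.1]]]' 25
python3 -m creep '[[[-0.3,4.4,0,0,0,6,0.1],[-0.6,8.8,0,0,0,12,0.1],[-0.9,13.2,0,0,0,18,0.1],[-1.2,17.6,0,0,0,24,0.1],[-1.5,21.9,0,0,0,30,0.1]]]' 25
python3 -m creep '[[[0,0,0,0,0,0,0.1],[0,0,0,0,0,0,0.1]]]' 25
python3 - <<'E'
from h import *
s=arm.observe();print(s['force'],s['width'],s['position'])
im=arm.get_image('wrist'); cv2.imwrite("pics/w11.png",im[:,:,::-1])
E
```

```text
clock: 15.95
position: [0.597, -0.1672, 0.1896]
ee_rot: [-3.08, -0.615, 0.004]
force: [1.0, 0.5, 0.2]
width: 0.537
clock: 16.45
position: [0.5824, 0.0533, 0.19]
ee_rot: [-2.814, -1.397, -0.0]
force: [0.8, 0.6, -0.0]
width: 0.549
clock: 16.65
position: [0.5827, 0.0527, 0.1898]
ee_rot: [-2.815, -1.394, 0.0]
force: [0.4, -1.1, -0.4]
width: 0.55
[ 0.42846227 -1.13239327 -0.36838518] 0.5500468978562981 [0.58268844 0.05273924 0.18976392]
```

View pics/w11.png

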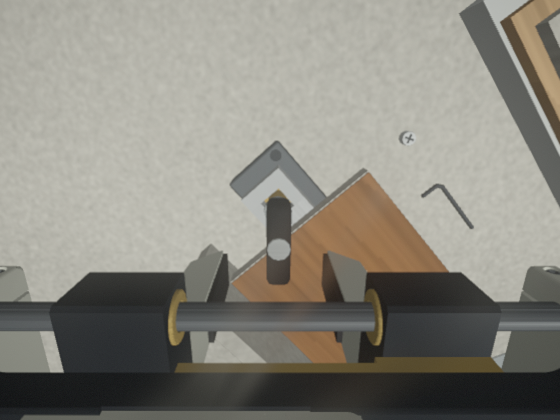

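The left wing is aligned (cap at (279,249)). I'll turn 50° first, then approach the stop gently.

```bash
python3 -m creep '[[[0,0,-3,0,0,0,0],[0,0,-6,0,0,0,-0.2],[0,0,-6,0,0,0,-1],[0,0,-6,0,0,0,-1],[0,0,-6,0,0,0,-1]]]' 25
python3 -m creep '[[[0,0,0,0,0,0,-1],[0,0,0,0,0,0,-1]]]' 25
python3 -m creep '[[[0,0,0,0,0,-8,-1],[0,0,0,0,0,-16,-1],[0,0,0,0,0,-24,-1],[0,0,0,0,0,-32,-1],[0,0,0,0,0,-40,-1]]]' 25
python3 -m creep '[[[0,0,0,0,0,-6,-1],[0,0,0,0,0,-12,-1],[0,0,0,0,0,-12,-1]]]' 25
cat > st.py <<'E'
from h import *
s=arm.observe();print(s['force'].round(1),s['ft_torque'].round(3),s['width'].round(3),s['position'].round(4),'j7',s['joints'][6].round(3),'eff7',s['joint_efforts'][6].round(3))
M=R.from_rotvec(s['ee_rot']).as_matrix(); print('jaw',np.degrees(np.arctan2(M[1,1],M[0,1])))
E
python3 st.py
python3 -m creep '[[[0,0,0,0,0,-3,-1],[0,0,0,0,0,-6,-1],[0,0,0,0,0,-6,-1]]]' 25
python3 st.py
```

```text
clock: 17.2
position: [0.5842, 0.0509, 0.1313]
ee_rot: [2.817, 1.389, 0.003]
force: [0.3, -0.1, -0.9]
width: 0.201
clock: 17.4
position: [0.5843, 0.0511, 0.1314]
ee_rot: [2.816, 1.39, 0.004]
force: [-0.2, -2.0, 6.6]
width: 0.172
clock: 17.9
position: [0.5849, 0.05, 0.1314]
ee_rot: [3.122, 0.333, 0.006]
force: [2.3, -5.1, 4.2]
width: 0.174
clock: 18.2
position: [0.5849, 0.0496, 0.1314]
ee_rot: [3.14, 0.007, 0.006]
force: [1.5, -5.6, 4.8]
width: 0.174
clock: 18.5
position: [0.5849, 0.0495, 0.1314]
ee_rot: [3.136, -0.153, 0.006]
force: [3.3, -6.4, 5.0]
width: 0.172Traceback (most recent call last):
  File "st.py", line 2, in <module>
    s=arm.observe();print(s['force'].round(1),s['ft_torque'].round(3),s['width'].round(3),s['position'].round(4),'j7',s['joints'][6].round(3),'eff7',s['joint_efforts'][6].round(3))
                                                                      ^^^^^^^^^^^^^^^^
AttributeError: 'float' object has no attribute 'round'
Traceback (most recent call last):
  File "st.py", line 2, in <module>
    s=arm.observe();print(s['force'].round(1),s['ft_torque'].round(3),s['width'].round(3),s['position'].round(4),'j7',s['joints'][6].round(3),'eff7',s['joint_efforts'][6].round(3))
                                                                      ^^^^^^^^^^^^^^^^
AttributeError: 'float' object has no attribute 'round'
```

```bash
sed -i "s/s\['width'\].round(3)/round(s['width'],3)/" st.py; python3 st.py
python3 -m creep '[[[0,0,0,0,0,-2,-1],[0,0,0,0,0,-4,-1],[0,0,0,0,0,-4,-1]]]' 25
python3 st.py
```

```text
[ 3.3 -6.4  5. ] [-1.346 -0.357  0.432] 0.172 [0.5849 0.0495 0.1314] j7 -1.775 eff7 -1.233
jaw -95.58387496723383
clock: 18.8
position: [0.5853, 0.0494, 0.1314]
ee_rot: [3.129, -0.261, 0.008]
force: [3.3, -6.8, 4.5]
width: 0.182
[ 3.3 -6.8  4.5] [-1.4   -0.734  0.712] 0.182 [0.5853 0.0494 0.1314] j7 -1.835 eff7 -1.25
jaw -99.52055193268292
```

Torque rose to 0.43 and then 0.71 N·m at the stop (free running is below 0.1), so the left knob is fully up. Releasing it and finishing the right.

```bash
python3 -m creep '[[[0,0,0,0,0,0,0.1],[0,0,0,0,0,0,0.1],[0,0,0,0,0,0,0.1],[0,0,3,0,0,0,0.1],[0,0,6,0,0,0,0.1]]]' 25
python3 -m creep '[[[0.3,-4.4,0,0,0,6,0.1],[0.6,-8.8,0,0,0,12,0.1],[0.9,-13.2,0,0,0,18,0.1],[1.2,-17.6,0,0,0,25,0.1],[1.6,-21.95,0,0,0,32,0.1]]]' 25
python3 -m creep '[[[0,0,0,0,0,0,0.1],[0,0,0,0,0,0,0.1]]]' 25
python3 - <<'E'
from h import *
im=arm.get_image('wrist'); cv2.imwrite("pics/w12.png",im[:,:,::-1])
E
python3 st.py
```

```text
clock: 19.3
position: [0.582, 0.0518, 0.1896]
ee_rot: [3.131, -0.257, -0.004]
force: [-0.4, -0.4, -0.2]
width: 0.538
clock: 19.8
position: [0.5988, -0.1693, 0.1898]
ee_rot: [-3.079, -0.623, 0.0]
force: [0.7, 0.1, 0.2]
width: 0.552
clock: 20.0
position: [0.5986, -0.1692, 0.1894]
ee_rot: [-3.082, -0.609, 0.001]
force: [0.8, 0.8, 0.5]
width: 0.552
[-0.3  0.7 -0.1] [ 0.089 -0.014  0.01 ] 0.547 [ 0.5989 -0.1673  0.1895] j7 -0.947 eff7 0.148
jaw -67.49455094629612
```

View pics/w12.png

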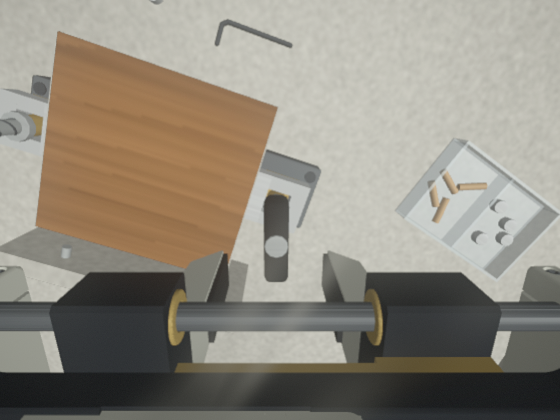

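The right wing is aligned (cap at (276,246)). Turning it the last ~28° to the stop.

```bash
python3 -m creep '[[[0,0,-3,0,0,0,0],[0,0,-6,0,0,0,-0.2],[0,0,-6,0,0,0,-1],[0,0,-6,0,0,0,-1],[0,0,-6,0,0,0,-1]]]' 25
python3 -m creep '[[[0,0,0,0,0,0,-1],[0,0,0,0,0,0,-1]]]' 25
python3 -m creep '[[[0,0,0,0,0,-8,-1],[0,0,0,0,0,-16,-1],[0,0,0,0,0,-23,-1],[0,0,0,0,0,-23,-1]]]' 25
python3 st.py
python3 -m creep '[[[0,0,0,0,0,-2,-1],[0,0,0,0,0,-4,-1],[0,0,0,0,0,-4,-1]]]' 25
python3 st.py
python3 -m creep '[[[0,0,0,0,0,-2,-1],[0,0,0,0,0,-4,-1],[0,0,0,0,0,-4,-1]]]' 25
python3 st.py
```

```text
clock: 20.55
position: [0.6004, -0.1676, 0.1314]
ee_rot: [3.079, 0.616, 0.004]
force: [8.3, -13.4, -11.3]
width: 0.203
clock: 20.75
position: [0.6009, -0.169, 0.1315]
ee_rot: [3.078, 0.613, 0.006]
force: [4.3, -2.6, -5.3]
width: 0.171
clock: 21.15
position: [0.6011, -0.1699, 0.1315]
ee_rot: [3.139, -0.02, 0.007]
force: [6.5, -5.7, -6.0]
width: 0.17
[ 6.5 -5.7 -6. ] [-1.067e+00 -1.000e+00 -1.000e-03] 0.17 [ 0.6011 -0.1699  0.1315] j7 -1.292 eff7 -1.746
jaw -90.74083710630106
clock: 21.45
position: [0.6011, -0.1701, 0.1315]
ee_rot: [3.136, -0.125, 0.008]
force: [5.5, -5.8, -5.5]
width: 0.17
[ 5.5 -5.8 -5.5] [-1.149 -1.    -0.061] 0.17 [ 0.6011 -0.1701  0.1315] j7 -1.349 eff7 -0.462
jaw -94.56535392898105
clock: 21.75
position: [0.6011, -0.1701, 0.1315]
ee_rot: [3.13, -0.232, 0.008]
force: [4.6, -7.1, -5.3]
width: 0.176
[ 4.6 -7.1 -5.3] [-1.36  -0.954  0.764] 0.176 [ 0.6011 -0.1701  0.1315] j7 -1.408 eff7 -1.234
jaw -98.49238893376604
```

The right stop is reached too: torque went from -0.06 to 0.76 N·m. Releasing and checking both.

```bash
python3 -m creep '[[[0,0,0,0,0,0,0.2],[0,0,0,0,0,0,0.2],[0,0,0,0,0,0,0.2],[0,0,3,0,0,0,0.2],[0,0,6,0,0,0,0.2]]]' 25
python3 -m creep '[[[0,0,2,0,0,0,0.2],[0,0,2,0,0,0,0.2]]]' 25
python3 - <<'E'
from h import *
s=arm.observe(); im=arm.get_image('wrist'); cv2.imwrite("pics/w13.png",im[:,:,::-1]); np.save('p13.npy',np.r_[s['position'],s['ee_rot']])
im=arm.get_image('side'); cv2.imwrite("pics/d13.png",cv2.resize(im[100:270,200:350,::-1],None,fx=3.5,fy=3.5,interpolation=3))
E
python3 st.py
```

```text
clock: 22.25
position: [0.5984, -0.1674, 0.1901]
ee_rot: [-3.133, 0.23, 0.003]
force: [1.5, -0.1, -0.1]
width: 0.563
clock: 22.45
position: [0.6009, -0.1682, 0.2134]
ee_rot: [3.133, -0.231, 0.009]
force: [0.7, -0.8, 0.3]
width: 0.596
[-0.8  0.1 -0.8] [0.023 0.117 0.002] 0.597 [ 0.5991 -0.1677  0.21  ] j7 -1.426 eff7 -0.014
jaw -98.41348008931523
```

View pics/w13.png

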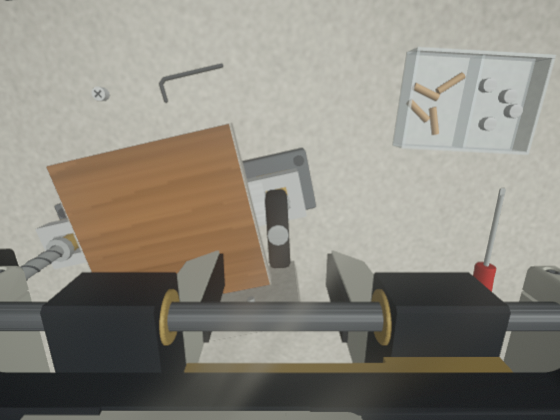

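View pics/d13.png

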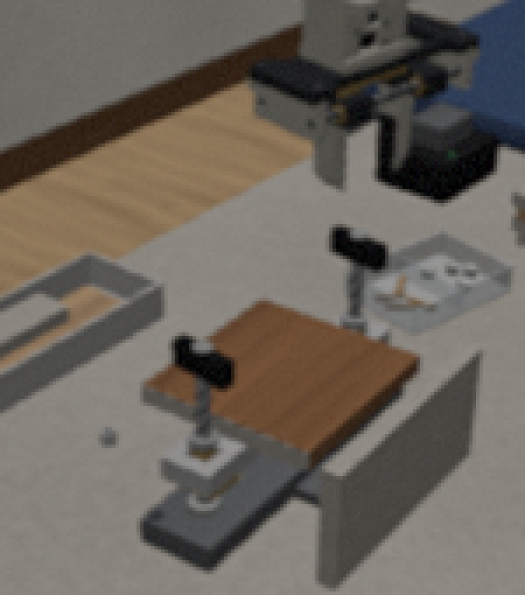

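```bash
python3 -m creep '[[[-0.3,4.4,1,0,0,0,0.2],[-0.6,8.8,2,0,0,0,0.2],[-0.9,13.2,2,0,0,0,0.2],[-1.2,17.6,2,0,0,0,0.2],[-1.6,21.95,2,0,0,0,0.2]]]' 25
python3 -m creep '[[[0,0,0,0,0,0,0.2],[0,0,0,0,0,0,0.2]]]' 25
python3 - <<'E'
from h import *
s=arm.observe(); im=arm.get_image('wrist'); np.save('p14.npy',np.r_[s['position'],s['ee_rot']])
a=cv2.imread('pics/w13.png')[170:290,220:340]; b=im[170:290,220:340,::-1]
cv2.imwrite("pics/w14c.png",np.hstack([cv2.resize(x,None,fx=3.3,fy=3.3,interpolation=3) for x in(a,b)]))
E
```

```text
clock: 23.05
position: [0.5819, 0.0534, 0.2285]
ee_rot: [3.133, -0.231, -0.003]
force: [1.4, -0.2, 0.1]
width: 0.597
clock: 23.25
position: [0.5822, 0.053, 0.2285]
ee_rot: [3.133, -0.226, -0.003]
force: [-0.4, -1.2, -0.3]
width: 0.597
```

View pics/w14c.png

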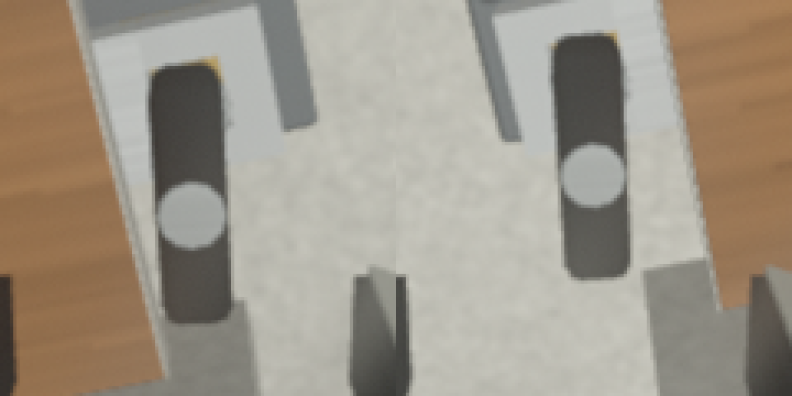

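Both wings sit at the same angle, 2.1–2.5° short of the jaw direction of -98.4°. That's about 189–190° clockwise, which matches the 3.3 rad stop. One last scene check.

```bash
python3 -m creep '[[[-3,0,3,0,0,0,0.2],[-6,0,6,0,0,0,0.2],[-9,0,9,0,0,0,0.2],[-12,0,10,0,0,0,0.2],[-12,0,10,0,0,0,0.2]]]' 25
python3 - <<'E'
from h import *
im=arm.get_image('scene'); cv2.imwrite("pics/s15.png",im[:,:,::-1])
E
```

```text
clock: 23.8
position: [0.4612, 0.0499, 0.3316]
ee_rot: [-3.131, 0.234, -0.003]
force: [0.6, -0.1, -0.4]
width: 0.6
```

View pics/s15.png

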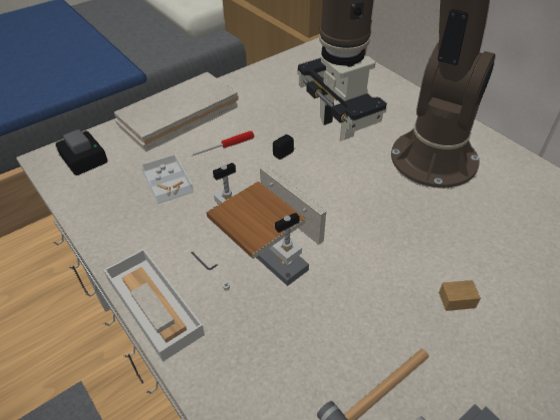

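The final scene shows the board level and raised with both wings parallel (knobs at about (224,171) and (287,222)). All bystanders are where they were, and the arm is clear.

```bash
python3 -c "
from cell import arm
print(arm.sign_off())"
```

```text
the job is handed in; nothing more can be done
None
```

I raised the board to its stops, turning the knobs alternately: left 40°, right 60°, left 60°, right 60°, then left and right to their stops. By my angle readings neither knob was ever more than about 30° ahead of the other. The job was handed in at about 24 s, with the gripper open and clear of everything.

**Last checks:**
- **Stops:** torque at the end of each turn rose to about 0.7 N·m, against less than 0.1 N·m while running free.
- **Knob angles:** the last wrist pictures show both wings within about 0.5° of each other. I put them at about 189–190° clockwise; the stop is at 189°.
- **Board and bystanders:** by eye, the board looks level and raised and nothing else has moved. I did not measure the board's height directly.

**What disagreed:**
- **Fingertips:** they sit about 18 mm behind the reported TCP, not 17 mm ahead of it as stated. The first grip closed on air above the left knob; I saw this in the pictures and went 30 mm lower.
- **Knob positions:** the camera positions were 1–2 mm off, which gave sideways forces of up to about 16 N in the readings I printed.

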